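Stand the fallen card stands back up on the breakfast table

TASK

A draught has blown two of the three card stands on the breakfast table over onto their backs. Push each of the two upright again with the fingertips or the outside of the fingers, so that it stands flat on its marble foot about where it fell; do not pinch or lift them. Leave the third stand and all the crockery where they are.

Things in the scene. Friction and masses are not known exactly. Their poses are not given: they have to be found in the camera images.
- wide_stand: Card stand, loose, 460 g +-30%, mostly its marble foot, 100 x 130 x 16 mm (x, y, z); on it a board 8 x 130 x 70 mm with white card on +x, 86 mm tall in all. Origin: centre of the foot underside; z up when upright; +x from board to free edge. Starts fallen to its -x, card up: z axis 103 deg from vertical, resting on the rear edge of the card-side face and the board top.
- wide_rear (a point): Middle of the rear (-x) bottom edge of the foot, 3 to 4 mm above the table at the start, over which the fallen stand rolls upright. The middle plane of the board is parallel to this edge, 20 mm in front of it (+x) on the foot.
- wide_push (a point): Where to push: card-side face of the foot, 90 mm from the rear edge, 10 mm short of the free edge that starts uppermost. A level push of about 0.5 to 2 N away from the board rolls it up; after about 30 deg it falls upright by itself, unless the board, swinging up, meets the pusher: so carry on until the pusher is past the board, over the free part of the foot.
- narrow_stand: Card stand, loose, 360 g +-30%, mostly its marble foot, 90 x 95 x 16 mm (x, y, z); on it a board 8 x 90 x 80 mm with white card on +x, 96 mm tall in all. Origin: centre of the foot underside; z up when upright; +x from board to free edge. Starts fallen to its -x, card up: z axis 101 deg from vertical, resting on the rear edge of the card-side face and the board top.
- narrow_rear (a point): Middle of the rear (-x) bottom edge of the foot, 3 to 4 mm above the table at the start, over which the fallen stand rolls upright. The middle plane of the board is parallel to this edge, 20 mm in front of it (+x) on the foot.
- narrow_push (a point): Where to push: card-side face of the foot, 80 mm from the rear edge, 10 mm short of the free edge that starts uppermost. A level push of about 0.5 to 2 N away from the board rolls it up; after about 30 deg it falls upright by itself, unless the board, swinging up, meets the pusher: so carry on until the pusher is past the board, over the free part of the foot.
- salt: White ceramic salt shaker, 38 mm across, 66 mm tall. Origin: centre of its underside; z up. Loose; to be left alone.
- pepper: Dark metal pepper shaker, 38 mm across, 66 mm tall. Origin: centre of its underside; z up. Loose; to be left alone.
- mug: Navy mug, 82 mm across, 90 mm tall, handle to its +y. Origin: centre of its underside; z up. Loose; to be left alone.
- tumbler: Clear glass tumbler, 68 mm across, 100 mm tall. Origin: centre of its underside; z up. Loose; to be left alone.
- jam_jar: Squat jam jar with glass lid, 86 mm across, 92 mm tall. Origin: centre of its underside; z up. Loose; to be left alone.
- egg_cup: White egg cup with an egg, 48 mm across, 75 mm tall. Origin: centre of its underside; z up. Loose; to be left alone.
- third_stand: Third card stand, still standing, the same make and size as the wide one. Origin: centre of its underside; z up. Loose; to be left alone.
There are look-alikes about, which are no part of the job. What is shaped like the narrow_stand but yellow is not meant.

How it is judged:
By the outcome, as a careful person would: the job done as asked, in the order asked, and still so for the second after the job is handed in, with the robot touching nothing.
It also fails if it takes over 51 s, if anything falls off the work surface, if the arm or the gripper's body presses on something with over 40 N, if the wrist force passes 120 N, or if a joint passes its speed limit or range.

ROBOT

A 6-joint arm with a two-finger parallel gripper is mounted at the origin on the work surface. World frame = base frame: x ahead of the robot, y to its left, z up, the work surface at z = 0. Lengths are in m, angles in rad, forces in N, time in s.
With the tool pointing down it reaches from about 0.375 to 0.9 m from the base axis. Payload 3.1 kg.
Tool frame: the origin (TCP) lies midway between the tips of the shut fingers; the grasp point (between the pads) lies 19 mm behind it; z points along the fingers, y is the line along which they close (so a half turn about z gives the same grasp; the last joint's range is limited). The gripper opens to 87 mm and grips with 3 to 60 N. Pads are 19 mm wide; open, the fingers measure 117 mm over their backs; the gripper's body (75 mm by 190 mm) begins 51 mm behind the grasp point.
Start: joints at [-1.3, 0.527, 1.433, -0, 1.181, -0.178], TCP at [0.271, -0.563, 0.223] pointing down, gripper open.
Joint ranges: [-3.08, 3.08], [-0.75, 2.2], [0.22, 2.44], [-1.43, 4.57], [0, 2.65], [-2.85, 2.85]. Speed limits (rad/s): [2.79, 2.79, 3.14, 3.14, 3.14, 3.14].

INTERFACE

Orientations are given as a unit quaternion [x, y, z, w].
In Python, from rig import robot gives the robot as it stands. The module is installed in compiled form; this text tells all that it offers.
- The arm moves only by the tool play_rows, never from a script. Its arguments are lists of equal length, an entry for each row: "gripper": the closure, from -1 (fully open) to 1 (shut); "delta_pos": the shift along the tool's x, y, z in cm, a list of three; "turn": the turn, a rotation vector about the tool's x, y, z in rad, a list of three. A call has 1 to 12 rows; each row is the pose to reach, as a shift and turn from the pose commanded when the call began, along the tool's axes at that moment; what a row does not reach only later rows make up. A row lasts 1/8 s, in which the tool goes at most 62.5 mm and 10.7 degrees, less where a joint would pass 70% of its speed; a pose out of reach is approached as far as the arm can. A call with a gripper value outside its range is refused whole. The fingers move at their own pace and stop on an object; "squeeze" is the grip in N (left out, the last holds). Time passes only in rows, so rows that repeat a pose let the fingers close. It gives the time, the measured TCP pose, the force, the opening and the grip force at its end, in the units of the state.
- robot.get_obs(): the state, without advancing time (a new reading comes with each control period).
- robot.camera(name): name is "side" or "top"; returns a dict with "color" (480x640x3 uint8, red, green, blue), "vfov" (degrees; the focal length in pixels is half the picture's height over the tangent of half this angle, whatever the lens; pixels are square), "cx", "cy" (the principal point, pixels), "k1" (the pictures are not rectified: a ray, as slopes to the right and down, at radius r is drawn at 1 + k1 r^2 times it, then the intrinsics apply), "R" (3x3) and "t" (3): a world point X has camera coordinates R X + t. Camera axes: x right, y down, z forward; pixel columns grow to the right and rows downward; lengths in m; the calibration is good to about 2 mm. A picture is of the moment at which its call begins. There is no depth.
- robot.hand_in(): hands the job in; it is judged then, once.
The state is a dict: "time": time; "q": joint angles; "joint_velocities": joint speeds; "joint_torque": joint torques, N m; "position": TCP position; "tool_rot": TCP orientation; "ft_force": force on the tool from outside, world axes, zero at the start; "moment": the same for the moment, N m; "grip_width": finger opening in m; "grip_force": force on a finger pad.
Only numpy, scipy, OpenCV 4.12 (cv2) and the standard library are available. Lean on these libraries where they do the work, as an engineer would, in place of code of your own. Each camera call takes 0.05 s, during which the arm holds its last target. There are 200 camera calls.

## Working session

There is one attempt and no reset: what is moved stays moved. The work goes in short steps, Python scripts to look and compute and a tool call to move; the robot and the scene stay as the last step left them, time stands still between calls to the robot, and variables do not carry over. Pictures are saved under pics/ and viewed, at most 10 in all, crops included, and the job is handed in when it is done.

Besides the shell and the picture viewer there is one more tool, called after "Call:" as name(argument=value, ...), one argument or row to a line, values as JSON. play_rows: Moves the arm, as the interface text tells. Its arguments: {"type":"object","properties":{"gripper":{"type":"array","items":{"type":"number"}},"delta_pos":{"type":"array","items":{"type":"array","items":{"type":"number"}}},"turn":{"type":"array","items":{"type":"array","items":{"type":"number"}}},"squeeze":{"type":"number"}},"required":["gripper","delta_pos","turn"]}

```bash
mkdir -p pics; cat > h.py <<'E'
import numpy as np, cv2, pickle
from scipy.optimize import least_squares
def snap(robot,n,tag):
    c=robot.camera(n); cv2.imwrite(f'pics/{tag}.png',c['color'][...,::-1]); pickle.dump(c,open(f'{tag}.pkl','wb')); return c
def load(tag): return pickle.load(open(f'{tag}.pkl','rb'))
def f(c): return 240/np.tan(np.radians(c['vfov'])/2)
def proj(c,X):
    p=np.atleast_2d(X)@np.array(c['R']).T+c['t']; s=p[:,:2]/p[:,2:]; r2=(s**2).sum(1,keepdims=True)
    return s*(1+c['k1']*r2)*f(c)+[c['cx'],c['cy']]
def onz(c,uv,z):
    K=np.array([[f(c),0,c['cx']],[0,f(c),c['cy']],[0,0,1]])
    s=cv2.undistortPoints(np.array([[uv]],float),K,np.array([c['k1'],0,0,0,0.]))[0,0] if 0 else None
    d=(np.array(uv)-[c['cx'],c['cy']])/f(c); s=d.copy()
    for _ in range(30): s=d/(1+c['k1']*(s@s))
    R=np.array(c['R']); o=-R.T@c['t']; v=R.T@np.r_[s,1]; return o+v*(z-o[2])/v[2]
def tri(obs):
    g=lambda X:np.concatenate([proj(c,X)[0]-uv for c,uv in obs])
    s=least_squares(g,onz(*obs[0],0.03)); return s.x,np.abs(s.fun).max()
E
python3 - <<'E'
from h import *; from rig import robot
for n in('top','side'):
    c=snap(robot,n,n+'0'); print(n,c['vfov'],c['cx'],c['cy'],c['k1'],-np.array(c['R']).T@c['t'],np.round(c['R'],2).tolist())
print(robot.get_obs())
E
```

```text
top 45.10351997041806 317.8360487863622 236.0896624122996 -0.10651380917466527 [ 0.39068688 -0.0087294   1.25581596] [[-0.02, -1.0, 0.01], [-1.0, 0.02, -0.05], [0.05, -0.01, -1.0]]
side 49.25425666337085 320.80158478426546 227.72169642652392 -0.12488322326762295 [0.14553755 0.87514541 0.76724644] [[-0.95, -0.3, -0.01], [-0.17, 0.57, -0.81], [0.25, -0.77, -0.59]]
{'time': 0.1, 'q': array([-1.30053294e+00,  5.28364037e-01,  1.43380679e+00,  9.18847590e-06,
        1.18140328e+00, -1.78514328e-01]), 'joint_velocities': array([ 0.00028013, -0.00067179, -0.00220064, -0.00102099,  0.00161018,
       -0.00105002]), 'joint_torque': array([ 8.40072084e-05, -4.40984666e+01, -1.77149999e+01,  6.34676311e-02,
        5.33199264e-02, -3.70152702e-05]), 'position': array([ 0.27100243, -0.5624378 ,  0.22166475]), 'tool_rot': array([ 9.74930185e-01,  2.22508768e-01, -4.11889194e-05, -9.89875970e-04]), 'ft_force': array([0.37345241, 0.29231406, 0.03951915]), 'moment': array([-0.00183951,  0.00224786,  0.02921011]), 'grip_force': 0.0, 'grip_width': 0.08696653272657498}
```

View pics/top0.png

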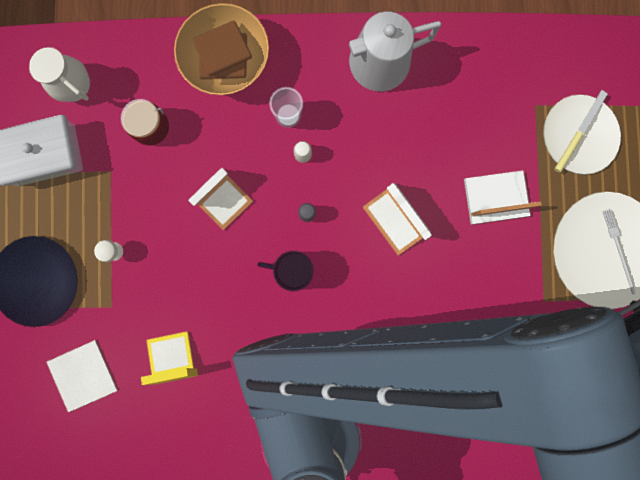

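View pics/side0.png

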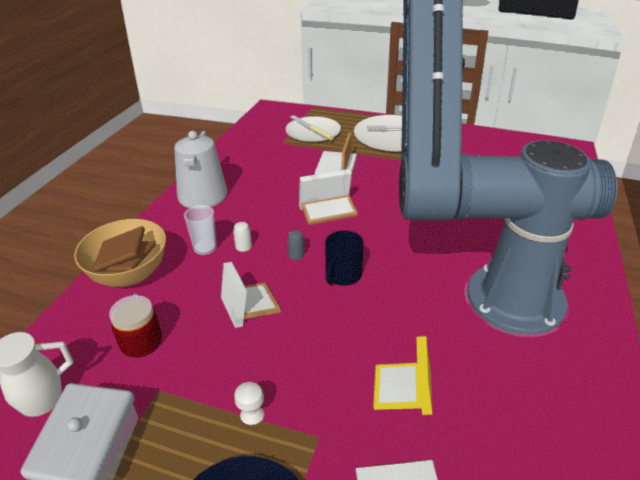

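Top view: the narrow stand lies at about (222,198) with its foot strip from (190,202) to (226,172). The wide stand lies at (400,220) with its foot strip from (393,185) to (430,240). The candidates are:
- the white stand at (222,198), narrow
- the white stand at (400,220), wide
- the standing stand at (497,197), third
- the yellow look-alike at (168,358)
- the plain card at (82,375)

I choose the first two and check them in one crop.

```bash
python3 - <<'E'
from h import *
t=cv2.imread('pics/top0.png');s=cv2.imread('pics/side0.png')
def cr(i,x,y,w,h): return cv2.resize(i[y:y+h,x:x+w],(400,300),interpolation=cv2.INTER_CUBIC)
a=np.vstack([np.hstack([cr(t,175,155,100,75),cr(t,355,165,120,90)]),np.hstack([cr(s,205,255,100,75),cr(s,280,150,100,75)])])
cv2.imwrite('pics/crop.png',a)
E
```

```text
(no output)
```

View pics/crop.png

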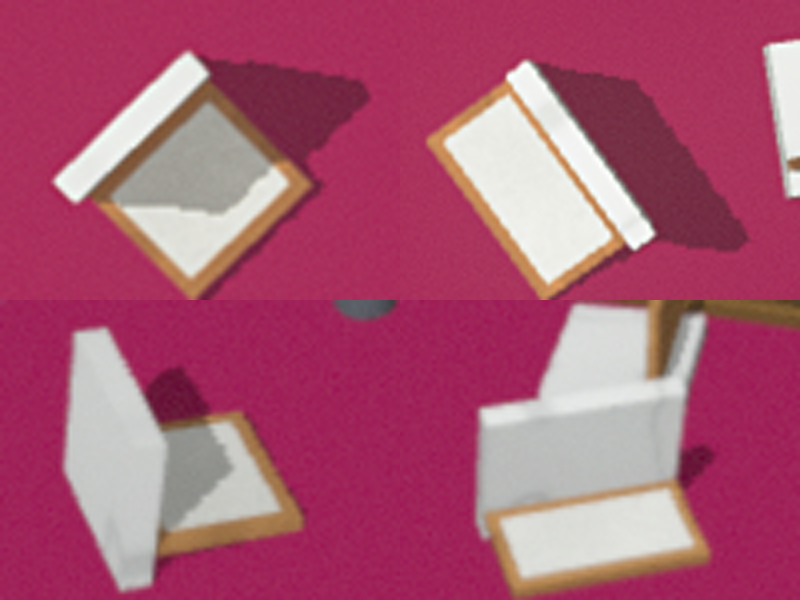

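```bash
cat > fit.py <<'E'
from h import *
T,S=load('top0'),load('side0')
P=dict(wide=dict(L=.1,W=.13,H=.086,bw=.13,til=103,top=[(507,75),(633,248),(428,140),(543,298)],side=[(482,422),(685,398),(515,580),(708,550)],mt=lambda p:((p[0]-400)*.3+355,p[1]*.3+165),ms=lambda p:((p[0]-400)/4+280,(p[1]-300)/4+150)),
 narrow=dict(L=.09,W=.095,H=.096,bw=.09,til=101,top=[(211,73),(77,204),(315,185),(193,295)],side=[(107,328),(165,440),(240,412),(300,510)],mt=lambda p:(p[0]/4+175,p[1]/4+155),ms=lambda p:(p[0]/4+205,(p[1]-300)/4+255)))
for n,d in P.items():
    t=np.array([d['mt'](p) for p in d['top']]);s=np.array([d['ms'](p) for p in d['side']])
    print(n); X=[]
    for a,b in zip(t,s):
        x,e=tri([(T,a),(S,b)]); X.append(x); print(' tri',np.round(x*1000),'err px',round(e,1))
    X=np.array(X); print(' free edge len',np.linalg.norm(X[0]-X[1]),'board',np.linalg.norm(X[2]-X[3]))
    a=np.radians(d['til'])
    def pts(v):
        # rear,bottom edge mid at (v0,v1,.0036); u=push heading v2
        u=np.array([np.cos(v[2]),np.sin(v[2]),0]); l=np.array([-u[1],u[0],0]); k=np.array([0,0,1.])
        fx=np.cos(a)*u+np.sin(a)*k; fz=-np.sin(a)*u+np.cos(a)*k; r=np.array([v[0],v[1],.0036])
        q=[r+d['L']*fx+.016*fz+w*l*d['W']/2 for w in(1,-1)]+[r+.024*fx+d['H']*fz+w*l*d['bw']/2 for w in(1,-1)]
        return np.array(q),r+(d['L']-.01)*fx+.016*fz,u,l
    best=None
    for sw in (1,-1):
      for y0 in np.arange(0,6.28,.7):
        o=[1,0,3,2] if sw<0 else [0,1,2,3]
        g=lambda v:np.r_[(proj(T,pts(v)[0])-t[o]).ravel(),(proj(S,pts(v)[0])-s[o]).ravel()]
        m=X.mean(0); r=least_squares(g,[m[0],m[1],y0],x_scale=[.1,.1,1])
        if best is None or r.cost<best[0]: best=(r.cost,r.x,r.fun)
    c,v,fu=best; q,p,u,l=pts(v)
    print(' fit rear',np.round(v[:2],4),'heading deg',np.degrees(v[2]),'push',np.round(p,4),'u',np.round(u,3)); print(np.round(fu.reshape(-1,2),1).tolist())
    up=[v[:2]+u[:2]*x+l[:2]*w*d['W']/2 for x in(0,d['L']) for w in(1,-1)]; print(' upright foot',np.round(up,3).tolist())
for uv in [(465,178),(472,222),(523,171),(530,214)]: print('third',onz(T,uv,.016)[:2].round(3))
for nm,uv in dict(salt=(303,152),pepper=(307,212),mug=(294,271),tumbler=(286,106),jar=(141,118)).items(): print(nm,onz(T,uv,.07)[:2].round(3))
E
python3 fit.py
```

```text
wide
 tri [ 538. -163.  100.] err px 0.0
 tri [ 430. -238.   92.] err px 0.8
 tri [ 506. -122.   15.] err px 0.6
 tri [ 402. -195.   10.] err px 0.8
 free edge len 0.1312820085401416 board 0.1271512085888325
 fit rear [ 0.5051 -0.2327] heading deg -55.73516310766604 push [ 0.485  -0.2031  0.0877] u [ 0.563 -0.826  0.   ]
[[0.6, 0.3], [0.4, 0.6], [-0.1, -0.3], [0.4, 1.0], [0.3, 0.5], [-0.7, -1.6], [-1.4, 2.1], [-0.5, 0.6]]
 upright foot [[0.559, -0.196], [0.451, -0.269], [0.615, -0.279], [0.508, -0.352]]
narrow
 tri [574. 159.  88.] err px 0.8
 tri [510. 228.  90.] err px 0.3
 tri [525. 115.   5.] err px 0.4
 tri [465. 181.  12.] err px 0.9
 free edge len 0.09482970016629441 board 0.08930862988784806
 fit rear [0.5667 0.2156] heading deg 403.0613587376237 push [0.544  0.1945 0.0791] u [0.731 0.683 0.   ]
[[0.2, 0.0], [0.3, 0.2], [0.5, 1.7], [-0.2, 0.2], [-0.5, 0.2], [-1.2, -0.7], [0.0, 1.1], [-0.5, -1.1]]
 upright foot [[0.534, 0.25], [0.599, 0.181], [0.6, 0.312], [0.665, 0.242]]
third [ 0.566 -0.346]
third [ 0.47  -0.358]
third [ 0.58  -0.477]
third [ 0.484 -0.488]
salt [0.619 0.005]
pepper [ 0.494 -0.   ]
mug [0.374 0.029]
tumbler [0.717 0.039]
jar [0.701 0.344]
```

The fit agrees to about 1–2 px, and the lengths come out at 131/95 mm with a free edge about 97/88 mm high. Once upright, the wide stand's corner would sit about 5 mm from the third stand. I'll therefore slide it back about 10 mm first with a low push on the underside, then roll it up.

```bash
cat > d.py <<'E'
import sys; from h import *; from scipy.spatial.transform import Rotation as Ro; from rig import robot
# args: base x,y heading deg ; then along-u:z pairs
o=robot.get_obs(); R=Ro.from_quat(o['tool_rot']); a=[float(x) for x in sys.argv[1:4]]
u=np.array([np.cos(np.radians(a[2])),np.sin(np.radians(a[2]))])
print(o['time'],o['position'].round(4),'xhead',np.degrees(np.arctan2(*R.as_matrix()[[1,0],0])).round(2),o['ft_force'].round(2),o['grip_width'])
for s in sys.argv[4:]:
    k,z=map(float,s.split(':')); p=np.r_[np.array(a[:2])+k*u,z]; print(s,p.round(3),'cm',(R.inv().apply(p-o['position'])*100).round(2))
E
python3 d.py .5051 -.2327 -55.7 .06:.22 .06:.045
```

```text
0.1 [ 0.271  -0.5624  0.2217] xhead 25.71 [0.37 0.29 0.04] 0.08696653272657498
.06:.22 [ 0.539 -0.282  0.22 ] cm [ 36.29 -13.62   0.21]
.06:.045 [ 0.539 -0.282  0.045] cm [ 36.29 -13.58  17.71]
```

Call:
play_rows(
  gripper=[1,1,1,1,1,1,1,1,1,1,1,1],
  delta_pos=[
    [5,-2,0],
    [10,-4,0],
    [15,-6,0],
    [20,-8,0],
    [25,-10,0],
    [30,-12,0],
    [34,-13,0],
    [36.3,-13.6,0],
    [36.3,-13.6,0],
    [36.3,-13.6,4],
    [36.3,-13.6,8],
    [36.3,-13.6,10],
  ],
  turn=[
    [0,0,-0.05],
    [0,0,-0.1],
    [0,0,-0.15],
    [0,0,-0.15],
    [0,0,-0.15],
    [0,0,-0.15],
    [0,0,-0.15],
    [0,0,-0.15],
    [0,0,-0.15],
    [0,0,-0.15],
    [0,0,-0.15],
    [0,0,-0.15],
  ],
)

```text
time: 1.6
position: [0.5368, -0.2831, 0.12]
tool_rot: [0.956, 0.294, -0.002, -0.002]
ft_force: [-0.3, 0.0, -1.0]
grip_width: 0.0002
grip_force: 0.0
```

```bash
python3 d.py .5051 -.2327 -55.7 .06:.045 .02:.045 .0:.045 -.003:.045
```

```text
1.6 [ 0.5368 -0.2831  0.12  ] xhead 34.24 [-0.34  0.01 -0.99] 0.00021325593012773723
.06:.045 [ 0.539 -0.282  0.045] cm [0.24 0.08 7.5 ]
.02:.045 [ 0.516 -0.249  0.045] cm [ 0.23 -3.92  7.52]
.0:.045 [ 0.505 -0.233  0.045] cm [ 0.23 -5.92  7.53]
-.003:.045 [ 0.503 -0.23   0.045] cm [ 0.23 -6.22  7.53]
```

Call:
play_rows(
  gripper=[1,1,1,1,1,1,1,1,1,1,1,1],
  delta_pos=[
    [0.2,0,4],
    [0.2,0,7.5],
    [0.2,0,7.5],
    [0.2,-2,7.5],
    [0.2,-4,7.5],
    [0.2,-4.8,7.5],
    [0.2,-5.2,7.5],
    [0.2,-5.6,7.5],
    [0.2,-6,7.5],
    [0.2,-6.3,7.5],
    [0.2,-6.5,7.5],
    [0.2,-6.5,7.5],
  ],
  turn=[
    [0,0,0],
    [0,0,0],
    [0,0,0],
    [0,0,0],
    [0,0,0],
    [0,0,0],
    [0,0,0],
    [0,0,0],
    [0,0,0],
    [0,0,0],
    [0,0,0],
    [0,0,0],
  ],
)

```text
time: 3.1
position: [0.5049, -0.2288, 0.0477]
tool_rot: [0.956, 0.295, 0.0, 0.001]
ft_force: [1.2, -1.8, -0.6]
grip_width: 0.0002
grip_force: 1.0
```

```bash
python3 d.py .5051 -.2327 -55.7 .03:.2; python3 - <<'E'
from h import *; from rig import robot
a=snap(robot,'top','top1')['color'];b=snap(robot,'side','side1')['color']
cr=lambda i,x,y,w,h:cv2.resize(i[y:y+h,x:x+w],(400,300),interpolation=cv2.INTER_CUBIC)
cv2.imwrite('pics/crop1.png',np.hstack([cr(a,355,165,120,90),cr(b,280,150,100,75)])[...,::-1])
E
```

```text
3.1 [ 0.5049 -0.2288  0.0477] xhead 34.31 [ 1.16 -1.83 -0.55] 0.00019762298231066906
.03:.2 [ 0.522 -0.257  0.2  ] cm [ -0.2    3.36 -15.23]
```

View pics/crop1.png

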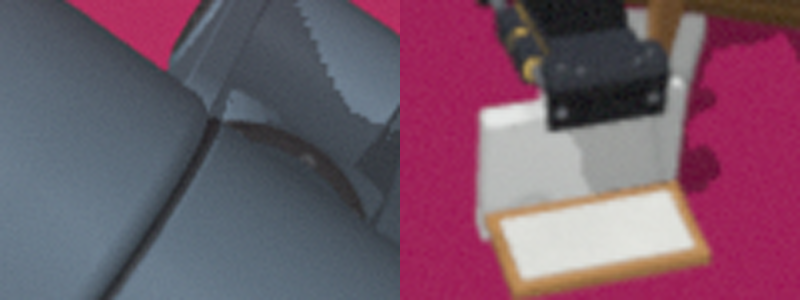

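```bash
python3 d.py .5006 -.2261 -55.7 .03:.045 .03:.14 -.078:.14 -.078:.075
```

```text
3.2 [ 0.5049 -0.2288  0.0477] xhead 34.3 [ 2.24 -2.13 -0.31] 0.00026684664127555734
.03:.045 [ 0.518 -0.251  0.045] cm [-0.2   2.53  0.27]
.03:.14 [ 0.518 -0.251  0.14 ] cm [-0.2   2.55 -9.23]
-.078:.14 [ 0.457 -0.162  0.14 ] cm [-0.2  -8.25 -9.25]
-.078:.075 [ 0.457 -0.162  0.075] cm [-0.2  -8.26 -2.75]
```

Call:
play_rows(
  gripper=[1,1,1,1,1,1,1,1,1,1,1,1],
  delta_pos=[
    [-0.2,2.5,0],
    [-0.2,3,0],
    [-0.2,3,-5],
    [-0.2,3,-9.5],
    [-0.2,3,-9.5],
    [-0.2,-2,-9.5],
    [-0.2,-6,-9.5],
    [-0.2,-8.2,-9.5],
    [-0.2,-8.2,-9.5],
    [-0.2,-8.2,-6],
    [-0.2,-8.2,-3],
    [-0.2,-8.2,-3],
  ],
  turn=[
    [0,0,0],
    [0,0,0],
    [0,0,0],
    [0,0,0],
    [0,0,0],
    [0,0,0],
    [0,0,0],
    [0,0,0],
    [0,0,0],
    [0,0,0],
    [0,0,0],
    [0,0,0],
  ],
)

```text
time: 4.7
position: [0.4554, -0.1615, 0.0754]
tool_rot: [0.956, 0.295, -0.002, -0.002]
ft_force: [-0.2, -0.7, 0.4]
grip_width: 0.0004
grip_force: 0.0
```

```bash
python3 d.py .5006 -.2261 -55.7 -.078:.075 .065:.075
```

```text
4.7 [ 0.4554 -0.1615  0.0754] xhead 34.27 [-0.22 -0.66  0.38] 0.0004095998486134913
-.078:.075 [ 0.457 -0.162  0.075] cm [0.09 0.08 0.04]
.065:.075 [ 0.537 -0.28   0.075] cm [ 0.1  14.38 -0.03]
```

Call:
play_rows(
  gripper=[1,1,1,1,1,1,1,1,1,1,1,1],
  delta_pos=[
    [0.1,1.5,0],
    [0.1,2.3,0],
    [0.1,3.1,0],
    [0.1,3.9,0],
    [0.1,4.7,0],
    [0.1,5.5,0],
    [0.1,6.3,0],
    [0.1,7.3,0],
    [0.1,8.3,0],
    [0.1,9.3,0],
    [0.1,10.3,0],
    [0.1,11.3,0],
  ],
  turn=[
    [0,0,0],
    [0,0,0],
    [0,0,0],
    [0,0,0],
    [0,0,0],
    [0,0,0],
    [0,0,0],
    [0,0,0],
    [0,0,0],
    [0,0,0],
    [0,0,0],
    [0,0,0],
  ],
)

```text
time: 6.2
position: [0.5214, -0.2552, 0.0776]
tool_rot: [0.956, 0.295, 0.0, 0.0]
ft_force: [0.0, -0.2, -0.5]
grip_width: 0.0004
grip_force: 0.0
```

Call:
play_rows(
  gripper=[1,1,1,1,1,1],
  delta_pos=[
    [0,0.8,0],
    [0,1.6,0],
    [0,2.4,0],
    [0,3.0,0],
    [0,3.2,0],
    [0,3.2,0],
  ],
  turn=[
    [0,0,0],
    [0,0,0],
    [0,0,0],
    [0,0,0],
    [0,0,0],
    [0,0,0],
  ],
)

```text
time: 6.95
position: [0.5388, -0.2807, 0.0775]
tool_rot: [0.956, 0.295, -0.0, -0.0]
ft_force: [-0.7, 0.3, -0.8]
grip_width: 0.0005
grip_force: 0.0
```

```bash
python3 d.py .5006 -.2261 -55.7 .065:.075; python3 - <<'E'
from h import *; from rig import robot
b=snap(robot,'side','side2')['color']
cv2.imwrite('pics/crop2.png',cv2.resize(b[100:250,230:430],(600,450))[...,::-1])
E
```

```text
6.95 [ 0.5388 -0.2807  0.0775] xhead 34.31 [-0.66  0.33 -0.78] 0.0005216522279454827
.065:.075 [ 0.537 -0.28   0.075] cm [-0.08 -0.17  0.25]
```

View pics/crop2.png

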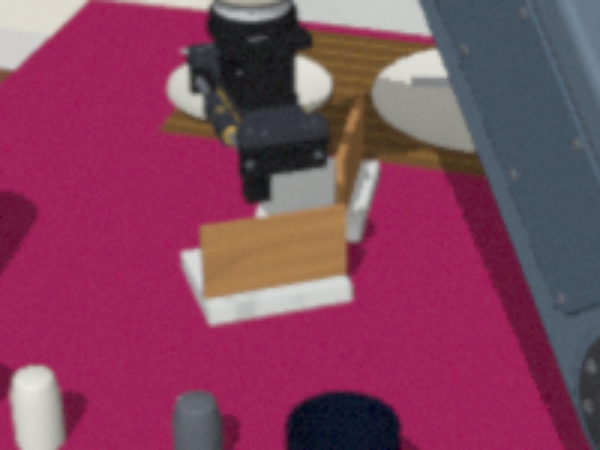

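The wide stand is upright at crop (275,265), with the fingers over its free foot and clear of it. Next I lift and go to the narrow stand.

```bash
python3 d.py .5667 .2156 43.06 -.068:.2 -.068:.068
```

```text
7.0 [ 0.5387 -0.2806  0.0775] xhead 34.31 [-0.6   0.52  0.29] 0.00033771123317012327
-.068:.2 [0.517 0.169 0.2  ] cm [ 23.56 -38.38 -12.23]
-.068:.068 [0.517 0.169 0.068] cm [ 23.56 -38.37   0.97]
```

Call:
play_rows(
  gripper=[1,1,1,1,1,1,1,1,1,1,1,1],
  delta_pos=[
    [0,0,-5],
    [0,0,-10],
    [0,0,-12.3],
    [2,-3.3,-12.3],
    [4.7,-7.7,-12.3],
    [7.4,-12,-12.3],
    [10.1,-16.4,-12.3],
    [12.8,-20.8,-12.3],
    [15.5,-25.2,-12.3],
    [18.2,-29.6,-12.3],
    [20.9,-34,-12.3],
    [23.5,-38.4,-12.3],
  ],
  turn=[
    [0,0,0],
    [0,0,0],
    [0,0,0],
    [0,0,-0.05],
    [0,0,-0.1],
    [0,0,-0.153],
    [0,0,-0.153],
    [0,0,-0.153],
    [0,0,-0.153],
    [0,0,-0.153],
    [0,0,-0.153],
    [0,0,-0.153],
  ],
)

```text
time: 8.5
position: [0.516, 0.1706, 0.2006]
tool_rot: [0.93, 0.367, -0.0, -0.0]
ft_force: [0.6, -0.6, -0.0]
grip_width: 0.0005
grip_force: 0.0
```

Call:
play_rows(
  gripper=[1,1],
  delta_pos=[
    [0,0,0],
    [0,0,0],
  ],
  turn=[
    [0,0,0],
    [0,0,0],
  ],
)

```text
time: 8.75
position: [0.5162, 0.1687, 0.2005]
tool_rot: [0.93, 0.368, -0.0, 0.0]
ft_force: [-0.5, -0.2, -0.2]
grip_width: 0.0006
grip_force: 0.0
```

```bash
python3 d.py .5667 .2156 43.06 -.068:.068 .06:.068; python3 - <<'E'
from h import *; from rig import robot
a=snap(robot,'top','top3')['color'];b=snap(robot,'side','side3')['color']
cv2.imwrite('pics/crop3.png',np.hstack([cv2.resize(a[140:290,350:550],(400,300)),cv2.resize(b[210:360,160:360],(400,300))])[...,::-1])
E
```

```text
8.75 [0.5162 0.1687 0.2005] xhead 43.13 [-0.51 -0.22 -0.19] 0.0006421599518579839
-.068:.068 [0.517 0.169 0.068] cm [1.000e-01 1.000e-02 1.325e+01]
.06:.068 [0.611 0.257 0.068] cm [12.9   0.03 13.24]
```

View pics/crop3.png

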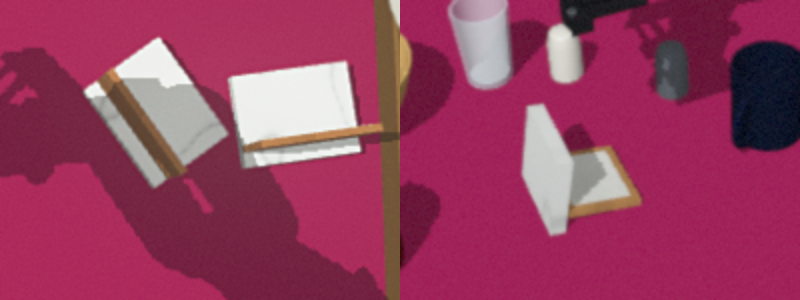

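The wide stand is upright at crop (155,112) with a gap to the untouched third stand at crop (295,115). The narrow stand is still as it was. I lower and push it.

Call:
play_rows(
  gripper=[1,1,1,1,1,1,1,1,1,1],
  delta_pos=[
    [0.1,0,5],
    [0.1,0,10],
    [0.1,0,13.2],
    [0.1,0,13.2],
    [1.5,0,13.2],
    [2.3,0,13.2],
    [3.1,0,13.2],
    [3.9,0,13.2],
    [4.7,0,13.2],
    [5.5,0,13.2],
  ],
  turn=[
    [0,0,0],
    [0,0,0],
    [0,0,0],
    [0,0,0],
    [0,0,0],
    [0,0,0],
    [0,0,0],
    [0,0,0],
    [0,0,0],
    [0,0,0],
  ],
)

```text
time: 10.1
position: [0.557, 0.2068, 0.0686]
tool_rot: [0.93, 0.367, -0.0, -0.0]
ft_force: [-0.1, 0.1, 0.0]
grip_width: 0.0005
grip_force: 0.1
```

Call:
play_rows(
  gripper=[1,1,1,1,1,1,1,1,1,1],
  delta_pos=[
    [0.8,0,0],
    [1.7,0,0],
    [2.7,0,0],
    [3.7,0,0],
    [4.7,0,0],
    [5.6,0,0],
    [6.4,0,0],
    [7.1,0,0],
    [7.4,0,0],
    [7.4,0,0],
  ],
  turn=[
    [0,0,0],
    [0,0,0],
    [0,0,0],
    [0,0,0],
    [0,0,0],
    [0,0,0],
    [0,0,0],
    [0,0,0],
    [0,0,0],
    [0,0,0],
  ],
)

```text
time: 11.35
position: [0.6108, 0.257, 0.0685]
tool_rot: [0.93, 0.367, -0.0, 0.0]
ft_force: [0.4, -0.0, 0.2]
grip_width: 0.0003
grip_force: 0.0
```

```bash
python3 d.py .5667 .2156 43.06 .06:.068; python3 - <<'E'
from h import *; from rig import robot
b=snap(robot,'side','side4')['color']
cv2.imwrite('pics/crop4.png',cv2.resize(b[210:360,130:330],(600,450))[...,::-1])
E
```

```text
11.35 [0.6108 0.257  0.0685] xhead 43.08 [ 0.39 -0.    0.17] 0.00032998772139486866
.06:.068 [0.611 0.257 0.068] cm [-0.05  0.01  0.05]
```

View pics/crop4.png

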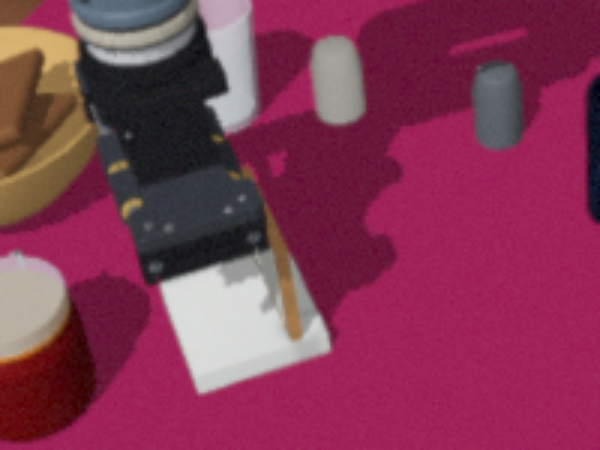

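The narrow stand is upright too, with its foot at crop (245,320). I lift clear.

Call:
play_rows(
  gripper=[1,1,1,1,1,1,1,1,1],
  delta_pos=[
    [0,0,-2],
    [0,0,-6],
    [0,0,-11],
    [0,0,-16],
    [0,0,-18],
    [-5,5,-18],
    [-10,10,-18],
    [-10,10,-18],
    [-10,10,-18],
  ],
  turn=[
    [0,0,0],
    [0,0,0],
    [0,0,0],
    [0,0,0],
    [0,0,0],
    [0,0,0],
    [0,0,0],
    [0,0,0],
    [0,0,0],
  ],
)

```text
time: 12.52
position: [0.6063, 0.1147, 0.2497]
tool_rot: [0.931, 0.366, 0.001, -0.0]
ft_force: [-0.5, 0.9, -0.1]
grip_width: 0.0007
grip_force: 0.0
```

```bash
python3 - <<'E'
from h import *; from rig import robot
a=snap(robot,'top','top5')['color'];b=snap(robot,'side','side5')['color']
cv2.imwrite('pics/fin.png',np.hstack([cv2.resize(a,(400,300),interpolation=cv2.INTER_AREA),cv2.resize(b,(400,300),interpolation=cv2.INTER_AREA)])[...,::-1])
E
```

```text
(no output)
```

View pics/fin.png

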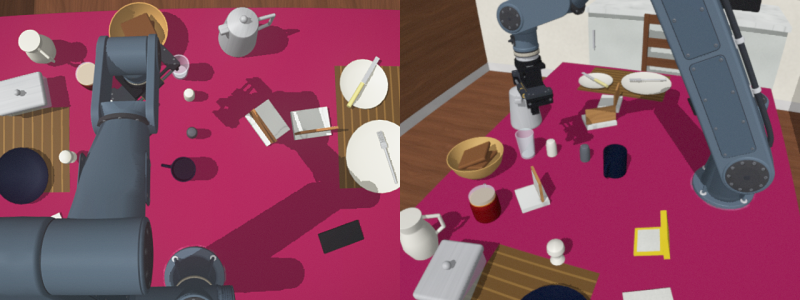

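Both stands are upright: wide at (265,122) in the top half, narrow at (533,192) in the side half. Everything else is in place.

```bash
python3 -c "
from rig import robot
print(robot.hand_in())"
```

```text
the job is handed in; nothing more can be done
None
```

The wide and narrow stands are both upright on their feet, and the job is handed in at about 12.6 s; I first slid the wide stand back about 1 cm to keep its foot clear of the third stand, and the last pictures show everything else where it was.

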